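# Hook the funnel bracket into the slotted post and press it down to lock

## Task

Put up the blue funnel bracket on the slotted post: hook its two tongues into the top pair of slots until its back is flat against the post, then press it down until it sits fully home and the brass catch snaps out over its top, and let go. The strip's height was set by hand, so feel for the slots, and push no harder than it takes: the tongues bend if the bracket is forced. Leave everything else on the counter where it stands.

Things in the scene. Friction and masses are not known exactly. Their poses are not given: they have to be found in the camera images.
- bracket_mid (a point): Blue steel funnel bracket, 0.2 to 0.4 kg, standing on its underside just as it will hang: a channel 24 mm wide (y), 50 mm tall, 84 mm long (x), gripped from above across the 24 mm, then a nose sloping down to the ring. This point: mid-width, 25 mm over the underside and under the flat top, 50 mm before the flat rear face. The channel spans x -34 to +50 mm. +x points to the rear, z up.
- bracket_tongues (a point): Point on the bracket's rear face, 38 mm over its underside, mid-width, level with the undersides of the necks; axes as bracket_mid. Two steel tongues stand out 8 mm behind (+x) at y = +10.5 and -10.5 mm, 3.5 mm thick (y): a neck (x 0 to 4.5 mm, z 0 to 8 mm) carrying a hook plate (x 4.5 to 8 mm, z -16 to 8 mm) that hangs 16 mm below the neck.
- bracket_ring (a point): Centre of the bracket's flat funnel ring (outside 66 mm, hole 52 mm, 9 mm tall, underside level with the bracket's), at the underside, 134 mm in front (-x) of the rear face.
- post_slots (a point): Point on the slotted face of the white post, midway between the two top slots, at the nominal height of their lower edges, 168 mm over the counter. The face looks along -x, y across, z up. Three rows of two slots, rows 44 mm apart; each slot 6.5 mm wide, 27 mm tall, at y = +10.5 and -10.5 mm. The strip slides, height set by hand: real slots and catch lie 18 mm below to 18 mm above nominal.
- post_cap (a point): Top of the black plug in the top of the post, 208 mm over the counter, 18.5 mm behind the face. Post 46 mm wide, 25 mm deep, hollow, fixed; its front is the 3 mm slotted strip (its end 48 mm above the lower edges of its top slots), clamped tight. With axes parallel, tongues go straight in along +x when bracket_tongues is 16 to 19 mm above the real lower slot edges; home: necks on those edges.
- post_foot (a point): Front edge of the post's dark steel foot on the counter, 90 mm before the face, mid-width. The foot is 140 x 110 mm and 10 mm thick, bolted down. Nothing else stands in front of the slotted face.
- catch (a joint): Brass spring catch between the top slots: round nose 12 mm wide, 8 mm tall, centre 17 mm above the real lower slot edges. 0 = out, 5 mm proud of the face; 0.005 = pushed flush by the bracket's back, which it pushes out again with 6 to 7.5 N and rubs on the way down (press 3 to 14 N). It snaps out over the bracket's top in the last 2 mm before home.
- knock_box: Bystander: open stainless knock box, 150 x 110 x 100 mm, with a black bar across. Origin at the centre of its underside.
- saucer: Bystander: white saucer, 130 mm across, 16 mm tall. Origin at the centre of its underside.
- puck_tin: Bystander: round brick-red silicone puck tin with a grey twist cap, 65 mm across, 38 mm tall. Origin at the centre of its underside.
- funnel: Bystander: black funnel standing mouth down, 62 mm across, 58 mm tall. Origin at the centre of its underside.
- grinder: Bystander: cream hand grinder with folded crank, 52 mm across, 170 mm tall. Origin at the centre of its underside.
- tamper: Bystander: steel tamper with a dark wooden handle, 58 mm across, 84 mm tall. Origin at the centre of its underside.
- cup: Bystander: white espresso cup, 62 mm across, 55 mm tall. Origin at the centre of its underside.

How it is judged:
By the outcome, as a careful person would: the job done as asked, in the order asked, and still so for the second after the job is handed in, with the robot touching nothing.
It also fails if it takes over 67 s, if anything falls off the work surface, if the arm or the gripper's body presses on something with over 40 N, if the wrist force passes 120 N, or if a joint passes its speed limit or range.

## Robot

A 7-joint arm with a two-finger parallel gripper is mounted at the origin on the work surface. World frame = base frame: x ahead of the robot, y to its left, z up, the work surface at z = 0. Lengths are in m, angles in rad, forces in N, time in s.
With the tool pointing down it reaches from about 0.425 to 0.825 m from the base axis. Payload 3.6 kg.
Tool frame: the origin (TCP) lies at the very end of the fingers, on their centre line; the grasp point (between the pads) lies robot.grasp_offset behind it (robot.grasp_offset is the distance from the TCP to the grasp point, in m); z points along the fingers, y is the line along which they close (so a half turn about z gives the same grasp; the last joint's range is limited). The gripper opens to 93 mm and grips with 3 to 60 N. Pads are 15 mm wide; open, the fingers measure 128 mm over their backs; the gripper's body (75 mm by 188 mm) begins 65 mm behind the grasp point.
Start: joints at [1.111, 0.615, -0.013, 1.423, 0.008, 1.103, -0.04], TCP at [0.273, -0.59, 0.219] pointing down, gripper open.
Joint ranges: [-3.12, 3.12], [-0.3, 2.06], [-1.34, 1.32], [0.26, 2.42], [-1.36, 4.5], [0.01, 1.98], [-2.84, 2.84]. Speed limits (rad/s): [2.79, 2.79, 3.14, 3.14, 3.14, 3.14, 3.14].

## Interface

Orientations are given as [roll, pitch, yaw] about the fixed x, y, z axes, in that order (R = Rz(yaw) Ry(pitch) Rx(roll)).
In Python, from rig import robot gives the robot as it stands.
- The arm moves only by the tool send_rows, never from a script. Its argument "targets" is a list of rows, each an object of numbers: "tx", "ty", "tz": the shift along the tool's x, y, z in m; "wx", "wy", "wz": the turn, a rotation vector about the tool's x, y, z in degrees; "claw": the closure, from 0 (fully open) to 1 (shut). A call has 1 to 5 rows; each row shifts and turns the commanded pose from where the row before left it, along the tool's axes as they then stand; what a row does not reach is not made up. A row lasts 1/10 s, in which the tool goes at most 50 mm and 8.59 degrees, less where a joint would pass 70% of its speed; a pose out of reach is approached as far as the arm can. A call with a gripper value outside its range is refused whole. The fingers move at their own pace and stop on an object; "newtons" is the grip in N (left out, the last holds). Time passes only in rows, so rows that do not move let the fingers close. It gives the time, the measured TCP pose, the force, the opening and the grip force at its end, in the units of the state.
- robot.sense(): the state, without advancing time (a new reading comes with each control period).
- robot.grab_frame(name): name is "scene" or "top" or "wrist"; returns (picture, depth): 480x640x3 uint8, red, green, blue; 480x640 float32, m along the optical axis (not along the pixel's ray), 0 where there is no reading.
- robot.camera_info(name): a dict with "camera_matrix" (3x3 intrinsics, pixels), "origin" and "orientation" of the camera in the world; the wrist camera has in their place "mount" (4x4, takes a point from camera to tool coordinates, whose origin is the TCP and whose axes are the flange's). Camera axes: x right, y down, z forward; pixel columns grow to the right and rows downward; lengths in m; the calibration is good to about 2 mm. The wrist camera is an equidistant fisheye: a pixel r from the principal point sees the ray r / f radians off the axis. A picture is of the moment at which its call begins: read the wrist's pose just before it. camera_info takes no time and is no camera call.
- robot.job_done(): hands the job in; it is judged then, once.
The state is a dict: "time_s": time; "q": joint angles; "qvel": joint speeds; "tau": joint torques, N m; "ee_pos": TCP position; "orientation": TCP orientation; "contact_force": force on the tool from outside, world axes, zero at the start; "moment": the same for the moment, N m; "finger_gap": opening from 0.0 (shut) to 1.0 (fully open); "gripper_force": force on a finger pad.
Only numpy, scipy, OpenCV 4.12 (cv2) and the standard library are available. Lean on these libraries where they do the work, as an engineer would, in place of code of your own. Each camera call takes 0.05 s, during which the arm holds its last target. There are 200 camera calls.

## Working session

There is one attempt and no reset: what is moved stays moved. The work goes in short steps, Python scripts to look and compute and a tool call to move; the robot and the scene stay as the last step left them, time stands still between calls to the robot, and variables do not carry over. Pictures are saved under pics/ and viewed, at most 10 in all, crops included, and the job is handed in when it is done.

Besides the shell and the picture viewer there is one more tool, called after ">>>" as name([rows], argument=value, ...), one row to a line, values as JSON. send_rows: Moves the arm, as the interface text tells. Its arguments: {"type":"object","properties":{"targets":{"type":"array","items":{"type":"object","properties":{"tx":{"type":"number"},"ty":{"type":"number"},"tz":{"type":"number"},"wx":{"type":"number"},"wy":{"type":"number"},"wz":{"type":"number"},"claw":{"type":"number"}}}},"newtons":{"type":"number"}},"required":["targets"]}

```bash
ls; mkdir -p pics; python3 - <<'E'
from rig import robot
import cv2,numpy as np
s=robot.sense();print({k:np.round(v,3) for k,v in s.items()},robot.grasp_offset)
for n in("scene","top"):
    im,d=robot.grab_frame(n);np.savez(f"pics/{n}0.npz",im=im,d=d);cv2.imwrite(f"pics/{n}0.png",im[...,::-1]);print(n,robot.camera_info(n))
print(robot.camera_info("wrist"))
E
```

```text
pics
{'time_s': np.float64(0.0), 'q': array([ 1.112,  0.616, -0.013,  1.425,  0.008,  1.103, -0.04 ]), 'qvel': array([ 0.002,  0.002,  0.   ,  0.   , -0.001,  0.001, -0.002]), 'tau': array([-0.0000e+00, -4.5894e+01,  2.0900e-01, -1.6575e+01, -6.1000e-02,
        2.0000e-02,  0.0000e+00]), 'ee_pos': array([ 0.272, -0.589,  0.218]), 'orientation': array([-3.139,  0.   ,  0.433]), 'contact_force': array([ 0.009, -1.181, -0.505]), 'moment': array([-0.031,  0.005, -0.039]), 'gripper_force': np.float64(0.0), 'finger_gap': np.float64(1.0)} 0.0188
scene {'camera_matrix': array([[463.8708953 ,   0.        , 317.56541938],
       [  0.        , 463.8708953 , 235.26916986],
       [  0.        ,   0.        ,   1.        ]]), 'origin': array([ 1.02797184, -0.75540742,  1.05788276]), 'orientation': array([-2.36057467, -0.02056881,  0.55709134])}
top {'camera_matrix': array([[454.81380552,   0.        , 321.52860461],
       [  0.        , 454.81380552, 240.57699572],
       [  0.        ,   0.        ,   1.        ]]), 'origin': array([ 4.28804408e-01, -1.33576630e-04,  1.13530341e+00]), 'orientation': array([-2.99442321e+00, -3.07756079e-04, -1.59760083e+00])}
{'camera_matrix': array([[371.64829954,   0.        , 321.83261921],
       [  0.        , 371.64829954, 238.43914907],
       [  0.        ,   0.        ,   1.        ]]), 'mount': array([[-2.95200423e-04, -9.53859040e-01, -3.00254633e-01,
         8.45078655e-02],
       [ 9.99999672e-01, -5.08149710e-04,  6.31140529e-04,
         3.86859778e-04],
       [-7.54593404e-04, -3.00254349e-01,  9.53858877e-01,
        -1.64373219e-01],
       [ 0.00000000e+00,  0.00000000e+00,  0.00000000e+00,
         1.00000000e+00]])}
```

View pics/scene0.png

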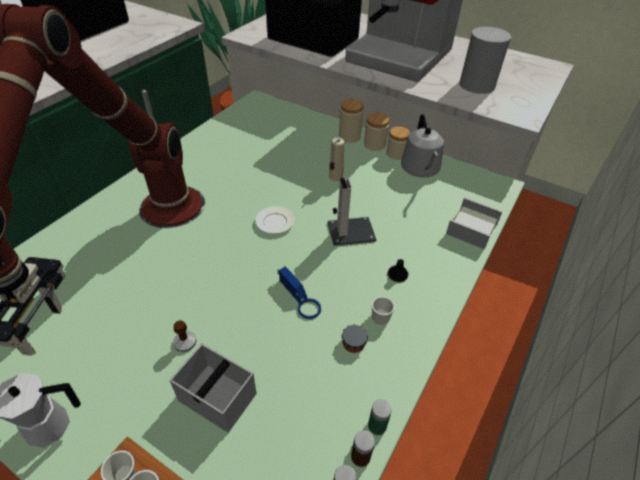

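View pics/top0.png

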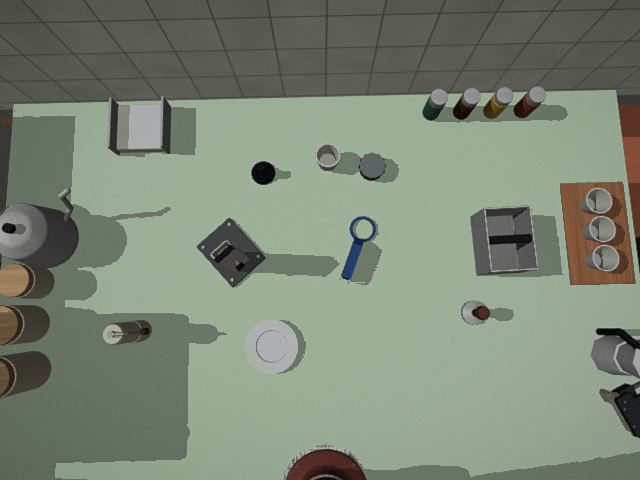

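Scene view: the blue bracket is at (300,290) with its ring at (309,308), and the post is at (344,210) on its foot at (352,230). Top view: the ring is at (362,229), the channel's rear end near (347,278), and the foot is centred near (231,252). The post's lit side and cap show at about (222–240, 245–268).

```bash
cat > h.py <<'E'
import cv2,numpy as np
from rig import robot
from scipy.spatial.transform import Rotation as R
def cam(n):
    c=robot.camera_info(n);return np.array(c["camera_matrix"]),np.array(c["origin"]),R.from_euler("xyz",c["orientation"]).as_matrix()
def plane(n,uv,z):
    K,o,M=cam(n);uv=np.atleast_2d(np.array(uv,float))
    r=np.c_[uv,np.ones(len(uv))]@np.linalg.inv(K).T@M.T
    return o+r*((z-o[2])/r[:,2])[:,None]
def cloud(n,d):
    K,o,M=cam(n);v,u=np.mgrid[:480,:640]
    return o+(np.stack([(u-K[0,2])/K[0,0],(v-K[1,2])/K[1,1],np.ones_like(u)],-1)*d[...,None])@M.T
def wrist_pts(d,s):
    c=robot.camera_info("wrist");K=np.array(c["camera_matrix"]);T=np.array(c["mount"])
    v,u=np.mgrid[:480,:640];x=(u-K[0,2])/K[0,0];y=(v-K[1,2])/K[0,0];r=np.hypot(x,y)+1e-9
    p=np.stack([x/r*np.tan(r),y/r*np.tan(r),np.ones_like(r)],-1)*d[...,None]
    p=p@T[:3,:3].T+T[:3,3]
    return p@R.from_euler("xyz",s["orientation"]).as_matrix().T+s["ee_pos"]
def blue(im):
    h=cv2.cvtColor(im,cv2.COLOR_RGB2HSV);return (h[...,0]>105)&(h[...,0]<130)&(h[...,1]>140)&(h[...,2]>25)
E
python3 - <<'E'
from h import *
np.set_printoptions(precision=4,suppress=True)
for n in("top","scene"):
    f=np.load(f"pics/{n}0.npz");im,d=f["im"],f["d"];P=cloud(n,d);b=blue(im)&(d>0)
    Q=P[b];print(n,b.sum(),"z pct",np.percentile(Q[:,2],[2,25,50,75,98]))
    top=Q[Q[:,2]>0.044]; print("flat top rect",cv2.minAreaRect(top[:,:2].astype(np.float32)*1000))
    m=cv2.morphologyEx(b.astype(np.uint8),cv2.MORPH_CLOSE,np.ones((3,3)))
    cs,h=cv2.findContours(m,cv2.RETR_CCOMP,cv2.CHAIN_APPROX_NONE)
    for c,hh in zip(cs,h[0]):
        if hh[3]>=0 and len(c)>15:
            e=cv2.fitEllipse(c);print("hole",e,plane(n,e[0],0.0045))
    reg=(P[...,2]>0.1)&(P[...,2]<0.25)&(P[...,0]>0.3)&(P[...,0]<0.62)&(P[...,1]>0.1)&(P[...,1]<0.35)
    H=P[reg];print("post n",len(H),"z",np.percentile(H[:,2],[5,50,95,99]))
    t=H[H[:,2]>0.195];print("cap rect",len(t),cv2.minAreaRect(t[:,:2].astype(np.float32)*1000),t.mean(0))
    F=(P[...,2]>0.005)&(P[...,2]<0.02)&(P[...,0]>0.3)&(P[...,0]<0.65)&(P[...,1]>0.08)&(P[...,1]<0.35)&(im.max(-1)<90)
    print("foot",F.sum(),cv2.minAreaRect(P[F][:,:2].astype(np.float32)*1000),P[F].mean(0))
    if n=="top":
        cv2.imwrite("pics/c1.png",cv2.resize(np.hstack([im[205:295,185:275],im[205:295,310:400]]),(800,400),interpolation=cv2.INTER_CUBIC)[...,::-1])
E
```

```text
top 485 z pct [0.0066 0.0262 0.0489 0.051  0.0543]
flat top rect ((541.6304931640625, -75.98300170898438), (21.600862503051758, 90.41374969482422), 68.6939468383789)
hole ((362.28118896484375, 228.74887084960938), (21.937124252319336, 22.223615646362305), 129.90460205078125) [[ 0.6238 -0.1086  0.0045]]
post n 575 z [0.1059 0.1886 0.2111 0.2133]
cap rect 260 ((549.6072998046875, 201.38134765625), (26.141803741455078, 45.912864685058594), 39.99455261230469) [0.5487 0.2001 0.2069]
foot 1636 ((573.7072143554688, 222.30799865722656), (139.04946899414062, 109.22476959228516), 41.21718215942383) [0.5758 0.2193 0.0105]
scene 488 z pct [0.0047 0.017  0.0382 0.0477 0.0522]
flat top rect ((542.563720703125, -80.81546020507812), (25.470848083496094, 89.64374542236328), 69.07695007324219)
hole ((309.0209045410156, 308.1998291015625), (16.999465942382812, 20.470897674560547), 92.81058502197266) [[ 0.6245 -0.1114  0.0045]]
post n 423 z [0.1043 0.1657 0.2079 0.211 ]
cap rect 108 ((547.8618774414062, 199.620361328125), (25.02495765686035, 55.69884490966797), 42.13572311401367) [0.5508 0.1958 0.2041]
foot 772 ((574.3626098632812, 216.18438720703125), (138.05441284179688, 112.63687133789062), 40.101295471191406) [0.5798 0.2131 0.0088]
```

View pics/c1.png

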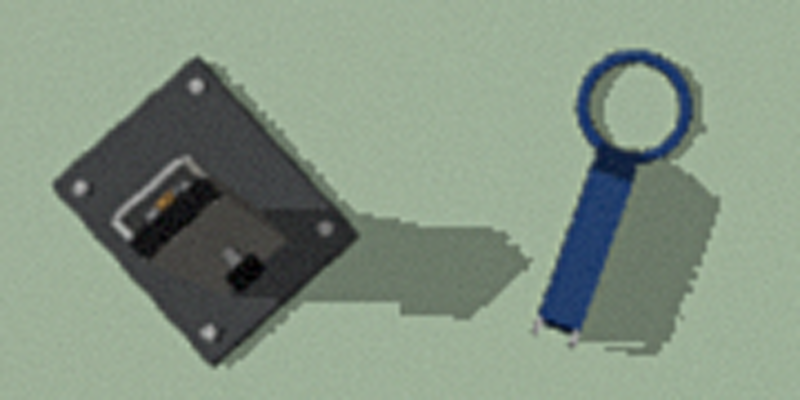

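The crop shows the foot's corners at (197,57), (357,237), (213,365) and (55,185). The white strip is on the upper-left side of the post, and the clamp knob is behind it. So the face looks out at about 41° yaw (away from the base), and the bracket's +x is at about 159°. I'll move over the bracket with tool x at −21° so the camera is on the ring side.

>>> send_rows([
  {"tx": 0.0385, "ty": -0.029, "claw": 0},
  {"tx": 0.0385, "ty": -0.029},
  {"tx": 0.0385, "ty": -0.029},
  {"tx": 0.0385, "ty": -0.029},
  {"tx": 0.0385, "ty": -0.029},
])

```text
invalid input at $.targets[0]: expected keys tx, ty, tz, wx, wy, wz, claw
```

>>> send_rows([
  {"tx": 0.0385, "ty": -0.029},
  {"tx": 0.0385, "ty": -0.029},
  {"tx": 0.0385, "ty": -0.029},
  {"tx": 0.0385, "ty": -0.029},
  {"tx": 0.0385, "ty": -0.029},
])

```text
invalid input at $.targets[0]: expected keys tx, ty, tz, wx, wy, wz, claw
```

>>> send_rows([
  {"tx": 0.0385, "ty": -0.029},
  {"tx": 0.0385, "ty": -0.029},
  {"wz": 7.7},
  {"wz": 7.7},
  {"wz": 7.7},
])

```text
invalid input at $.targets[0]: expected keys tx, ty, tz, wx, wy, wz, claw
```

>>> send_rows([
  {"wz": 7.7},
  {"wz": 7.7},
  {"wz": 7.7},
  {"tz": 0},
  {"tz": 0},
])

```text
invalid input at $.targets[0]: expected keys tx, ty, tz, wx, wy, wz, claw
```

```bash
python3 - <<'E'
from h import *
np.set_printoptions(precision=4,suppress=True)
s=robot.sense();im,d=robot.grab_frame("wrist");cv2.imwrite("pics/w1.png",im[...,::-1]);np.savez("pics/w1.npz",im=im,d=d)
print(s["ee_pos"],s["orientation"],s["contact_force"])
P=wrist_pts(d,s);b=blue(im)&(d>0);Q=P[b]
print(b.sum(),np.percentile(Q[:,2],[2,25,50,75,98]))
t=Q[(Q[:,2]>0.044)&(Q[:,2]<0.06)];print(cv2.minAreaRect(t[:,:2].astype(np.float32)*1000))
cs,h=cv2.findContours(cv2.morphologyEx(b.astype(np.uint8),cv2.MORPH_CLOSE,np.ones((3,3))),cv2.RETR_CCOMP,cv2.CHAIN_APPROX_NONE)
for c,hh in zip(cs,h[0]):
    if hh[3]>=0 and len(c)>40: print(len(c),cv2.fitEllipse(c))
r=Q[Q[:,2]<0.014][:,:2];A=np.c_[2*r,np.ones(len(r))];print("ring",cv2.minEnclosingCircle((r*1000).astype(np.float32)))
E
```

```text
[ 0.2723 -0.5894  0.2176] [-3.1393  0.0001  0.4328] [-0.5506 -1.1155  0.359 ]
8 [0.2708 0.3171 0.3256 0.3339 0.3421]
((0.0, 0.0), (0.0, 0.0), 0.0)
ring ((0.0, 0.0), 0.0)
```

View pics/w1.png

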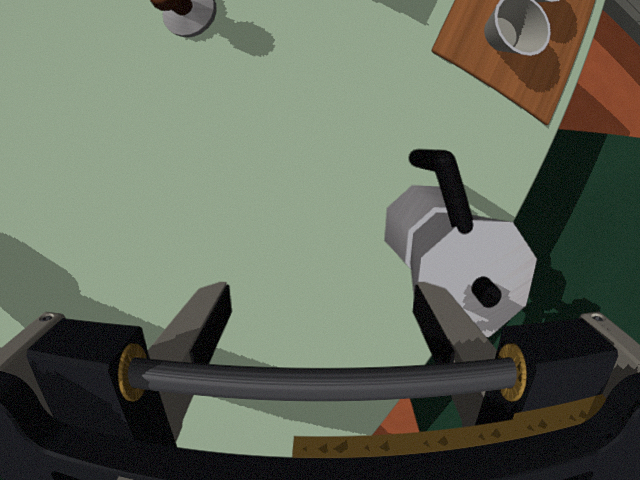

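The moves were refused because every row needs all seven keys, so the arm hasn't moved. The picture is still of the start pose: fingers at (200,310) and (435,310), moka pot at (465,260) to the right. I'll be moving away from the pot.

>>> send_rows([
  {"tx": 0.0385, "ty": -0.029, "tz": 0, "wx": 0, "wy": 0, "wz": 0, "claw": 0},
  {"tx": 0.0385, "ty": -0.029, "tz": 0, "wx": 0, "wy": 0, "wz": 0, "claw": 0},
  {"tx": 0.0385, "ty": -0.029, "tz": 0, "wx": 0, "wy": 0, "wz": 0, "claw": 0},
  {"tx": 0.0385, "ty": -0.029, "tz": 0, "wx": 0, "wy": 0, "wz": 0, "claw": 0},
  {"tx": 0.0385, "ty": -0.029, "tz": 0, "wx": 0, "wy": 0, "wz": 0, "claw": 0},
])

```text
time_s: 0.65
ee_pos: [0.3871, -0.3758, 0.2185]
orientation: [-3.141, -0.0, 0.433]
contact_force: [0.9, -0.4, -0.1]
finger_gap: 1.002
gripper_force: 0.0
```

>>> send_rows([
  {"tx": 0.0385, "ty": -0.029, "tz": 0, "wx": 0, "wy": 0, "wz": 0, "claw": 0},
  {"tx": 0.0385, "ty": -0.029, "tz": 0, "wx": 0, "wy": 0, "wz": 0, "claw": 0},
  {"tx": 0.0385, "ty": -0.029, "tz": 0, "wx": 0, "wy": 0, "wz": 0, "claw": 0},
  {"tx": 0.0385, "ty": -0.029, "tz": 0, "wx": 0, "wy": 0, "wz": 0, "claw": 0},
  {"tx": 0.0385, "ty": -0.029, "tz": 0, "wx": 0, "wy": 0, "wz": 0, "claw": 0},
])

```text
time_s: 1.15
ee_pos: [0.501, -0.1635, 0.2186]
orientation: [3.142, 0.0, 0.433]
contact_force: [-0.1, -0.1, 0.5]
finger_gap: 1.001
gripper_force: 0.0
```

>>> send_rows([
  {"tx": 0.0385, "ty": -0.029, "tz": 0, "wx": 0, "wy": 0, "wz": 0, "claw": 0},
  {"tx": 0.0385, "ty": -0.029, "tz": 0, "wx": 0, "wy": 0, "wz": 0, "claw": 0},
  {"tx": 0, "ty": 0, "tz": 0, "wx": 0, "wy": 0, "wz": 7.7, "claw": 0},
  {"tx": 0, "ty": 0, "tz": 0, "wx": 0, "wy": 0, "wz": 7.7, "claw": 0},
  {"tx": 0, "ty": 0, "tz": 0, "wx": 0, "wy": 0, "wz": 7.7, "claw": 0},
])

```text
time_s: 1.65
ee_pos: [0.5459, -0.0797, 0.2182]
orientation: [-3.141, 0.001, 0.025]
contact_force: [0.5, 0.4, 1.1]
finger_gap: 1.002
gripper_force: 0.0
```

>>> send_rows([
  {"tx": 0, "ty": 0, "tz": 0, "wx": 0, "wy": 0, "wz": 7.7, "claw": 0},
  {"tx": 0, "ty": 0, "tz": 0, "wx": 0, "wy": 0, "wz": 7.7, "claw": 0},
  {"tx": 0, "ty": 0, "tz": 0, "wx": 0, "wy": 0, "wz": 7.7, "claw": 0},
  {"tx": 0, "ty": 0, "tz": 0, "wx": 0, "wy": 0, "wz": 0, "claw": 0},
  {"tx": 0, "ty": 0, "tz": 0, "wx": 0, "wy": 0, "wz": 0, "claw": 0},
])

```text
time_s: 2.15
ee_pos: [0.5459, -0.0802, 0.2185]
orientation: [3.141, 0.0, -0.37]
contact_force: [0.8, 0.2, -0.1]
finger_gap: 1.003
gripper_force: 0.0
```

```bash
cat > look.py <<'E'
from h import *
np.set_printoptions(precision=4,suppress=True)
import sys
n=sys.argv[1]
s=robot.sense();im,d=robot.grab_frame("wrist");cv2.imwrite(f"pics/{n}.png",im[...,::-1]);np.savez(f"pics/{n}.npz",im=im,d=d,p=s["ee_pos"],o=s["orientation"])
print(s["time_s"],s["ee_pos"],s["orientation"],s["contact_force"])
E
python3 look.py w2; python3 - <<'E'
from h import *
f=np.load("pics/w2.npz");im,d=f["im"],f["d"]
P=wrist_pts(d,dict(ee_pos=f["p"],orientation=f["o"]));b=blue(im)&(d>0);Q=P[b]
print(b.sum(),np.percentile(Q[:,2],[2,25,50,75,98]))
t=Q[(Q[:,2]>0.045)&(Q[:,2]<0.06)];print(cv2.minAreaRect(t[:,:2].astype(np.float32)*1000),t.mean(0))
r=Q[Q[:,2]<0.013];print("ring",cv2.minEnclosingCircle((r[:,:2]*1000).astype(np.float32)),r.mean(0))
E
```

```text
2.15 [ 0.5459 -0.0802  0.2185] [ 3.1414  0.0004 -0.3704] [ 0.8284  0.1656 -0.1205]
3655 [0.00596423 0.00856023 0.0475729  0.04851309 0.049738  ]
((541.2877197265625, -77.63086700439453), (22.34214210510254, 87.27208709716797), 68.26466369628906) [ 0.54227295 -0.0778615   0.04831914]
ring ((624.3986206054688, -110.21958923339844), 32.014495849609375) [ 0.62586263 -0.11104895  0.0071817 ]
```

View pics/w2.png

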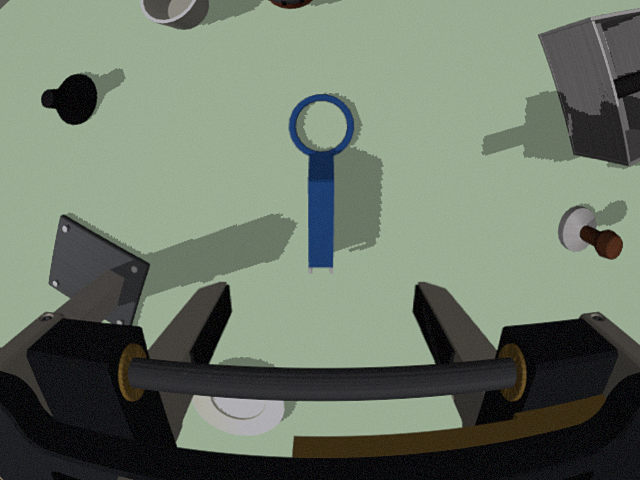

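The wrist view shows the bracket lined up with the tool: ring at (321,125), channel at x 308–334, tongues at (321,270). The mid point comes out within about 1 mm of the tool axis, so I'll descend and grip.

>>> send_rows([
  {"tx": 0, "ty": 0, "tz": 0.045, "wx": 0, "wy": 0, "wz": 0, "claw": 0},
  {"tx": 0, "ty": 0, "tz": 0.045, "wx": 0, "wy": 0, "wz": 0, "claw": 0},
  {"tx": 0, "ty": 0, "tz": 0.045, "wx": 0, "wy": 0, "wz": 0, "claw": 0},
  {"tx": 0, "ty": 0, "tz": 0.045, "wx": 0, "wy": 0, "wz": 0, "claw": 0},
  {"tx": 0, "ty": 0, "tz": 0.027, "wx": 0, "wy": 0, "wz": 0, "claw": 0},
])

```text
time_s: 2.7
ee_pos: [0.5443, -0.08, 0.0085]
orientation: [3.141, 0.004, -0.372]
contact_force: [-0.9, -0.2, -0.5]
finger_gap: 0.996
gripper_force: 0.0
```

>>> send_rows([
  {"tx": 0, "ty": 0, "tz": 0, "wx": 0, "wy": 0, "wz": 0, "claw": 0},
  {"tx": 0, "ty": 0, "tz": 0, "wx": 0, "wy": 0, "wz": 0, "claw": 1},
  {"tx": 0, "ty": 0, "tz": 0, "wx": 0, "wy": 0, "wz": 0, "claw": 1},
  {"tx": 0, "ty": 0, "tz": 0, "wx": 0, "wy": 0, "wz": 0, "claw": 1},
  {"tx": 0, "ty": 0, "tz": 0, "wx": 0, "wy": 0, "wz": 0, "claw": 1},
], newtons=40)

```text
time_s: 3.2
ee_pos: [0.5471, -0.0804, 0.0132]
orientation: [-3.141, -0.003, -0.373]
contact_force: [0.8, -0.6, -0.1]
finger_gap: 0.703
gripper_force: 0.0
```

>>> send_rows([
  {"tx": 0, "ty": 0, "tz": 0, "wx": 0, "wy": 0, "wz": 0, "claw": 1},
  {"tx": 0, "ty": 0, "tz": 0, "wx": 0, "wy": 0, "wz": 0, "claw": 1},
  {"tx": 0, "ty": 0, "tz": 0, "wx": 0, "wy": 0, "wz": 0, "claw": 1},
  {"tx": 0, "ty": 0, "tz": 0, "wx": 0, "wy": 0, "wz": 0, "claw": 1},
  {"tx": 0, "ty": 0, "tz": 0, "wx": 0, "wy": 0, "wz": 0, "claw": 1},
])

```text
time_s: 3.7
ee_pos: [0.5461, -0.0803, 0.0116]
orientation: [-3.141, 0.0, -0.374]
contact_force: [-0.5, 0.7, 0.8]
finger_gap: 0.276
gripper_force: 0.6
```

>>> send_rows([
  {"tx": 0, "ty": 0, "tz": 0, "wx": 0, "wy": 0, "wz": 0, "claw": 1},
  {"tx": 0, "ty": 0, "tz": 0, "wx": 0, "wy": 0, "wz": 0, "claw": 1},
  {"tx": 0, "ty": 0, "tz": -0.002, "wx": 0, "wy": 0, "wz": 0, "claw": 1},
  {"tx": 0, "ty": 0, "tz": -0.003, "wx": 0, "wy": 0, "wz": 0, "claw": 1},
  {"tx": 0, "ty": 0, "tz": -0.005, "wx": 0, "wy": 0, "wz": 0, "claw": 1},
])

```text
time_s: 4.2
ee_pos: [0.5453, -0.0804, 0.0214]
orientation: [3.141, 0.002, -0.374]
contact_force: [-0.9, -0.4, -2.2]
finger_gap: 0.256
gripper_force: 40.0
```

>>> send_rows([
  {"tx": 0, "ty": 0, "tz": -0.03, "wx": 0, "wy": 0, "wz": 0, "claw": 1},
  {"tx": 0, "ty": 0, "tz": -0.048, "wx": 0, "wy": 0, "wz": 0, "claw": 1},
  {"tx": 0, "ty": 0, "tz": -0.048, "wx": 0, "wy": 0, "wz": 0, "claw": 1},
  {"tx": 0, "ty": 0, "tz": -0.048, "wx": 0, "wy": 0, "wz": 0, "claw": 1},
  {"tx": 0, "ty": 0, "tz": -0.048, "wx": 0, "wy": 0, "wz": 0, "claw": 1},
])

```text
time_s: 4.7
ee_pos: [0.5451, -0.0804, 0.2458]
orientation: [3.141, 0.0, -0.374]
contact_force: [0.6, -1.0, -2.6]
finger_gap: 0.257
gripper_force: 40.0
```

>>> send_rows([
  {"tx": 0.0075, "ty": -0.03, "tz": 0, "wx": 0, "wy": 0, "wz": 0, "claw": 1},
  {"tx": 0.0075, "ty": -0.048, "tz": 0, "wx": 0, "wy": 0, "wz": 0, "claw": 1},
  {"tx": 0.0075, "ty": -0.048, "tz": 0, "wx": 0, "wy": 0, "wz": 0, "claw": 1},
  {"tx": 0.0075, "ty": -0.048, "tz": 0, "wx": 0, "wy": 0, "wz": 0, "claw": 1},
  {"tx": 0.0075, "ty": -0.048, "tz": 0, "wx": 0, "wy": 0, "wz": 0, "claw": 1},
])

```text
time_s: 5.2
ee_pos: [0.662, 0.1142, 0.2437]
orientation: [3.141, 0.001, -0.374]
contact_force: [0.4, 0.7, -2.7]
finger_gap: 0.257
gripper_force: 40.0
```

>>> send_rows([
  {"tx": 0.0075, "ty": -0.048, "tz": 0, "wx": 0, "wy": 0, "wz": 0, "claw": 1},
  {"tx": 0.0075, "ty": -0.048, "tz": 0, "wx": 0, "wy": 0, "wz": 0, "claw": 1},
  {"tx": 0.0075, "ty": -0.048, "tz": 0, "wx": 0, "wy": 0, "wz": 0, "claw": 1},
  {"tx": 0, "ty": -0.018, "tz": 0, "wx": 0, "wy": 0, "wz": -8, "claw": 1},
  {"tx": 0, "ty": 0, "tz": 0, "wx": 0, "wy": 0, "wz": -8, "claw": 1},
])

```text
time_s: 5.7
ee_pos: [0.7407, 0.2609, 0.2407]
orientation: [-3.14, 0.004, -0.082]
contact_force: [-0.6, 0.4, -3.2]
finger_gap: 0.256
gripper_force: 40.0
```

>>> send_rows([
  {"tx": 0, "ty": 0, "tz": 0, "wx": 0, "wy": 0, "wz": -8, "claw": 1},
  {"tx": 0, "ty": 0, "tz": 0, "wx": 0, "wy": 0, "wz": -8, "claw": 1},
  {"tx": 0, "ty": 0, "tz": 0, "wx": 0, "wy": 0, "wz": -8, "claw": 1},
  {"tx": 0, "ty": 0, "tz": 0, "wx": 0, "wy": 0, "wz": -8, "claw": 1},
  {"tx": 0, "ty": 0, "tz": 0, "wx": 0, "wy": 0, "wz": -8, "claw": 1},
])

```text
time_s: 6.2
ee_pos: [0.7414, 0.2547, 0.2429]
orientation: [-3.142, 0.002, 0.609]
contact_force: [-0.9, 0.4, -3.2]
finger_gap: 0.251
gripper_force: 40.0
```

>>> send_rows([
  {"tx": 0, "ty": 0, "tz": 0, "wx": 0, "wy": 0, "wz": -8, "claw": 1},
  {"tx": 0, "ty": 0, "tz": 0, "wx": 0, "wy": 0, "wz": -8, "claw": 1},
  {"tx": 0, "ty": 0, "tz": 0, "wx": 0, "wy": 0, "wz": -8, "claw": 1},
  {"tx": 0, "ty": 0, "tz": 0, "wx": 0, "wy": 0, "wz": -8, "claw": 1},
  {"tx": 0, "ty": 0, "tz": 0, "wx": 0, "wy": 0, "wz": -8, "claw": 1},
])

```text
time_s: 6.7
ee_pos: [0.7415, 0.2545, 0.2429]
orientation: [-3.14, 0.002, 1.307]
contact_force: [-0.5, 0.1, -3.5]
finger_gap: 0.255
gripper_force: 40.0
```

>>> send_rows([
  {"tx": 0, "ty": 0, "tz": 0, "wx": 0, "wy": 0, "wz": -8, "claw": 1},
  {"tx": 0, "ty": 0, "tz": 0, "wx": 0, "wy": 0, "wz": -8, "claw": 1},
  {"tx": 0, "ty": 0, "tz": 0, "wx": 0, "wy": 0, "wz": -8, "claw": 1},
  {"tx": 0, "ty": 0, "tz": 0, "wx": 0, "wy": 0, "wz": -8, "claw": 1},
  {"tx": 0, "ty": 0, "tz": 0, "wx": 0, "wy": 0, "wz": -8, "claw": 1},
])

```text
time_s: 7.2
ee_pos: [0.7416, 0.2545, 0.2429]
orientation: [-3.139, 0.001, 2.006]
contact_force: [-1.3, 0.2, -3.5]
finger_gap: 0.253
gripper_force: 40.0
```

>>> send_rows([
  {"tx": 0, "ty": 0, "tz": 0, "wx": 0, "wy": 0, "wz": -8, "claw": 1},
  {"tx": 0, "ty": 0, "tz": 0, "wx": 0, "wy": 0, "wz": -8, "claw": 1},
  {"tx": 0, "ty": 0, "tz": 0.03, "wx": 0, "wy": 0, "wz": 0, "claw": 1},
  {"tx": 0, "ty": 0, "tz": 0, "wx": 0, "wy": 0, "wz": 0, "claw": 1},
  {"tx": 0, "ty": 0, "tz": 0, "wx": 0, "wy": 0, "wz": 0, "claw": 1},
])

```text
time_s: 7.7
ee_pos: [0.7414, 0.2544, 0.2124]
orientation: [-3.138, -0.0, 2.279]
contact_force: [-0.1, -0.3, -2.8]
finger_gap: 0.255
gripper_force: 40.0
```

```bash
python3 look.py w3
```

```text
7.7 [0.7414 0.2544 0.2124] [-3.138  -0.0003  2.279 ] [-0.0841 -0.3426 -2.7676]
```

View pics/w3.png

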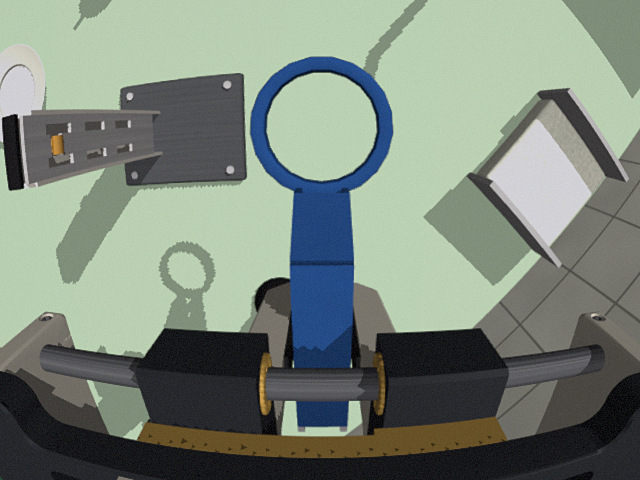

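The view shows the post's slotted face at the left: cap at (12,150), brass catch at (57,145), and slot pairs near x = 60, 95 and 123 at y ≈ 127 and 157. The bracket is held straight, with its ring at (322,125).

```bash
python3 - <<'E'
from h import *
np.set_printoptions(precision=4,suppress=True)
f=np.load("pics/w3.npz");im,d=f["im"],f["d"];s=dict(ee_pos=f["p"],orientation=f["o"])
P=wrist_pts(d,s)
a=np.radians(40.7);n=np.array([np.cos(a),np.sin(a),0]);c=np.array([.5585,.2093,0])
t=np.array([-n[1],n[0],0])   # horizontal along face
u=(P-c)@n;v=(P-c)@t;z=P[...,2]
m=(d>0)&(np.abs(u)<.015)&(np.abs(v)<.03)&(z>.03)&(z<.25)
m[:, 200:]=False
X=np.c_[v[m],z[m],np.ones(m.sum())];k=np.ones(len(X),bool)
for _ in range(8):
    w=np.linalg.lstsq(X[k],u[m][k],rcond=None)[0];r=u[m]-X@w;k=np.abs(r)<.002
print(m.sum(),k.sum(),"u=a*v+b*z+c",w,"v range",np.percentile(v[m][k],[1,99]),"z max",np.percentile(z[m][k],[99,99.9]))
cv2.imwrite("pics/c3.png",cv2.resize(im[90:200,0:145],(797,605)[0:1]+(600,),interpolation=cv2.INTER_CUBIC)[...,::-1])
# foot corners
F=(z>.005)&(z<.016)&(im.max(-1)<110)&(u>-.08)&(u<.12)&(np.abs(v)<.08);F[200:]=0
print("foot",F.sum(),cv2.minAreaRect(P[F][:,:2].astype(np.float32)*1000))
b=blue(im)&(d>0);Q=P[b];t2=Q[(Q[:,2]>.243)&(Q[:,2]<.26)];print("bracket z",np.percentile(Q[:,2],[2,50,98]))
q=Q[Q[:,2]<np.percentile(Q[:,2],2)+.012];print("ring",cv2.minEnclosingCircle((q[:,:2]*1000).astype(np.float32)),len(q),q.mean(0))
E
```

```text
7831 6932 u=a*v+b*z+c [-0.0081  0.0008 -0.0003] v range [-0.0237  0.0214] z max [0.2106 0.2115]
foot 10747 ((574.862548828125, 221.83518981933594), (139.50665283203125, 109.93373107910156), 41.03217697143555)
bracket z [0.2062 0.2424 0.25  ]
ring ((719.6790771484375, 256.1590576171875), 101.31491088867188) 5645 [0.687  0.3178 0.2077]
```

View pics/c3.png

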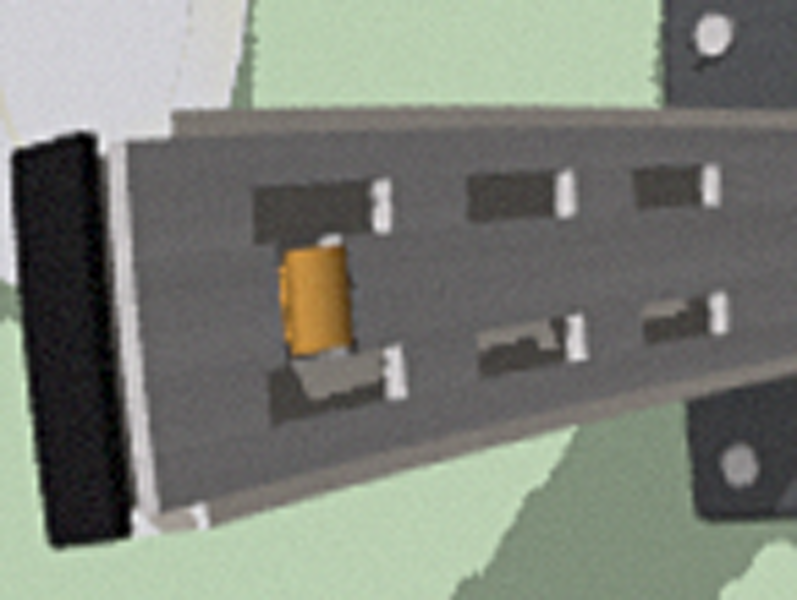

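The enlarged crop shows the bright lower slot ledges. Their front edges are at crop (392,206) and (406,370) for the top row, with the lower rows at (577,194), (586,338), (720,186) and (728,313). The strip's end is at crop x ≈ 130–158. Next I cast these pixels onto the face plane.

```bash
python3 - <<'E'
from h import *
np.set_printoptions(precision=4,suppress=True)
f=np.load("pics/w3.npz");im,d=f["im"],f["d"]
M=R.from_euler("xyz",f["o"]).as_matrix();ci=robot.camera_info("wrist");K=np.array(ci["camera_matrix"]);T=np.array(ci["mount"])
a=np.radians(41.1);n=np.array([np.cos(a),np.sin(a),0]);t=np.array([-n[1],n[0],0]);c=np.array([.5585,.2093,0])-.0002*n
o=M@T[:3,3]+f["p"]
def face(x,y):
    p=np.array([(x-K[0,2])/K[0,0],(y-K[1,2])/K[0,0]]);r=np.hypot(*p)
    g=M@T[:3,:3]@np.array([*(p/r*np.sin(r)),np.cos(r)])
    q=o+g*(((c-o)@n)/(g@n));return np.array([(q-c)@t,q[2]])
for cx,cy in[(392,206),(406,370),(577,194),(586,338),(720,186),(728,313),(254,212),(270,395),(131,145),(158,510)]:
    print(cx,cy,face((cx+.5)/5.497-.5,90+(cy+.5)/5.4545-.5))
b=blue(im)&(d>0);P=wrist_pts(d,dict(ee_pos=f["p"],orientation=f["o"]))
B=(P-f["p"])@M   # tool frame
m=b&(np.mgrid[:480,:640][0]<185)
q=B[m];x=q[:,:2]*1000
print("ring in tool",cv2.minEnclosingCircle(x.astype(np.float32)),"z",np.percentile(q[:,2],[5,50,95]))
m=b&(np.mgrid[:480,:640][0]>200)&(np.mgrid[:480,:640][0]<330)
q=B[m]
for lo in range(20,75,8):
    k=(q[:,0]*1000>lo)&(q[:,0]*1000<lo+8)
    if k.sum()>20: print(lo,np.percentile(q[k,1],[1,99])*1000,np.median(q[k,2]))
E
```

```text
392 206 [0.0091 0.1619]
406 370 [-0.0116  0.1616]
577 194 [0.009  0.1174]
586 338 [-0.0119  0.1177]
720 186 [0.009  0.0738]
728 313 [-0.0119  0.0737]
254 212 [0.0099 0.1889]
270 395 [-0.0112  0.1888]
131 145 [0.0183 0.2092]
158 510 [-0.0206  0.2102]
ring in tool ((82.81106567382812, 0.21392807364463806), 32.45166778564453) z [0.0035 0.0047 0.0065]
20 [-11.3234  11.7316] -0.03655014799626573
28 [-11.1195  11.6593] -0.03594351002621278
36 [-11.2422  11.7115] -0.028314258118783808
44 [-11.2829  11.5591] -0.01743369422733876
```

>>> send_rows([
  {"tx": 0, "ty": 0, "tz": 0, "wx": 0, "wy": 0, "wz": 8, "claw": 1},
  {"tx": 0, "ty": 0, "tz": 0, "wx": 0, "wy": 0, "wz": 8, "claw": 1},
  {"tx": 0, "ty": 0, "tz": 0, "wx": 0, "wy": 0, "wz": 8, "claw": 1},
  {"tx": 0, "ty": 0, "tz": 0, "wx": 0, "wy": 0, "wz": 8, "claw": 1},
  {"tx": 0, "ty": 0, "tz": 0, "wx": 0, "wy": 0, "wz": 8, "claw": 1},
])

```text
time_s: 8.25
ee_pos: [0.7425, 0.2558, 0.2157]
orientation: [3.139, -0.001, 1.576]
contact_force: [1.6, 0.1, -2.9]
finger_gap: 0.257
gripper_force: 40.0
```

>>> send_rows([
  {"tx": 0, "ty": 0, "tz": 0, "wx": 0, "wy": 0, "wz": 8, "claw": 1},
  {"tx": 0, "ty": 0, "tz": 0, "wx": 0, "wy": 0, "wz": 8, "claw": 1},
  {"tx": 0, "ty": 0, "tz": 0, "wx": 0, "wy": 0, "wz": 8, "claw": 1},
  {"tx": 0, "ty": 0, "tz": 0, "wx": 0, "wy": 0, "wz": 8, "claw": 1},
  {"tx": 0, "ty": 0, "tz": 0, "wx": 0, "wy": 0, "wz": 8, "claw": 1},
])

```text
time_s: 8.75
ee_pos: [0.7423, 0.256, 0.2156]
orientation: [3.141, -0.002, 0.878]
contact_force: [-0.1, -0.1, -2.9]
finger_gap: 0.255
gripper_force: 40.0
```

>>> send_rows([
  {"tx": 0, "ty": 0, "tz": 0, "wx": 0, "wy": 0, "wz": 8, "claw": 1},
  {"tx": 0, "ty": 0, "tz": 0, "wx": 0, "wy": 0, "wz": 1.5, "claw": 1},
  {"tx": 0, "ty": 0, "tz": 0, "wx": 0, "wy": 0, "wz": 0, "claw": 1},
  {"tx": 0, "ty": 0, "tz": 0, "wx": 0, "wy": 0, "wz": 0, "claw": 1},
])

```text
time_s: 9.15
ee_pos: [0.7421, 0.2556, 0.2143]
orientation: [-3.142, -0.001, 0.719]
contact_force: [0.0, -0.1, -2.1]
finger_gap: 0.258
gripper_force: 40.0
```

>>> send_rows([
  {"tx": -0.0243, "ty": -0.0212, "tz": 0, "wx": 0, "wy": 0, "wz": 0, "claw": 1},
  {"tx": -0.0243, "ty": -0.0212, "tz": 0, "wx": 0, "wy": 0, "wz": 0, "claw": 1},
  {"tx": -0.0243, "ty": -0.0212, "tz": 0, "wx": 0, "wy": 0, "wz": 0, "claw": 1},
  {"tx": -0.0143, "ty": -0.0212, "tz": 0, "wx": 0, "wy": 0, "wz": 0, "claw": 1},
])

```text
time_s: 9.55
ee_pos: [0.6191, 0.2609, 0.2144]
orientation: [3.141, 0.0, 0.718]
contact_force: [0.9, 0.3, -2.6]
finger_gap: 0.256
gripper_force: 40.0
```

>>> send_rows([
  {"tx": 0, "ty": 0, "tz": 0.03, "wx": 0, "wy": 0, "wz": 0, "claw": 1},
  {"tx": 0, "ty": 0, "tz": 0.028, "wx": 0, "wy": 0, "wz": 0, "claw": 1},
  {"tx": 0, "ty": 0, "tz": 0, "wx": 0, "wy": 0, "wz": 0, "claw": 1},
  {"tx": 0, "ty": 0, "tz": 0, "wx": 0, "wy": 0, "wz": 0, "claw": 1},
])

```text
time_s: 9.95
ee_pos: [0.6209, 0.2619, 0.1561]
orientation: [-3.141, -0.0, 0.718]
contact_force: [-0.2, -0.7, -2.1]
finger_gap: 0.259
gripper_force: 40.0
```

```bash
cat > rel.py <<'E'
from h import *
np.set_printoptions(precision=4,suppress=True)
s=robot.sense();a=np.radians(41.1);n=np.array([np.cos(a),np.sin(a)]);t=np.array([-n[1],n[0]])
r=s["ee_pos"][:2]-[.5592,.2082]
print(s["time_s"],"gap rear-face mm",(r@n-.0505)*1e3,"lat t",r@t*1e3,"tcp z",s["ee_pos"][2],"rpy deg",np.degrees(s["orientation"]),"F n,t,z",s["contact_force"][:2]@n,s["contact_force"][:2]@t,s["contact_force"][2])
E
python3 rel.py; python3 - <<'E'
from h import *
f=np.load("pics/w3.npz");im,d=f["im"],f["d"];P=wrist_pts(d,dict(ee_pos=f["p"],orientation=f["o"]))
print("counter z",np.median(P[30:60,100:240,2]),"foot z",np.median(P[110:160,185:235,2]))
E
```

```text
9.95 gap rear-face mm 31.31215963310689 lat t -0.10620479037042604 tcp z 0.15605596564739868 rpy deg [-179.9916   -0.0104   41.1319] F n,t,z -0.6123186979130371 -0.36664278378980686 -2.0702334594052916
counter z -0.001886834478610433 foot z 0.008254518123496243
```

>>> send_rows([
  {"tx": -0.01, "ty": -0.0008, "tz": 0.0012, "wx": 0, "wy": 0, "wz": 0, "claw": 1},
  {"tx": -0.009, "ty": 0, "tz": 0, "wx": 0, "wy": 0, "wz": 0, "claw": 1},
  {"tx": 0, "ty": 0, "tz": 0, "wx": 0, "wy": 0, "wz": 0, "claw": 1},
  {"tx": 0, "ty": 0, "tz": 0, "wx": 0, "wy": 0, "wz": 0, "claw": 1},
])

```text
time_s: 10.35
ee_pos: [0.6066, 0.2502, 0.1558]
orientation: [3.141, -0.003, 0.717]
contact_force: [0.4, 0.5, -3.3]
finger_gap: 0.256
gripper_force: 40.0
```

```bash
python3 rel.py
```

```text
10.35 gap rear-face mm 12.803257879613007 lat t 0.449011457476294 tcp z 0.1558155650753864 rpy deg [179.9599  -0.1509  41.0842] F n,t,z 0.6219053244462852 0.08478250784174234 -3.337611194758533
```

>>> send_rows([
  {"tx": 0, "ty": 0, "tz": 0, "wx": 0, "wy": 0, "wz": 0, "claw": 1},
  {"tx": -0.001, "ty": 0, "tz": 0, "wx": 0, "wy": 0, "wz": 0, "claw": 1},
  {"tx": -0.001, "ty": 0, "tz": 0, "wx": 0, "wy": 0, "wz": 0, "claw": 1},
  {"tx": -0.001, "ty": 0, "tz": 0, "wx": 0, "wy": 0, "wz": 0, "claw": 1},
])

```text
time_s: 10.75
ee_pos: [0.6034, 0.2481, 0.1544]
orientation: [-3.141, 0.0, 0.717]
contact_force: [0.1, 0.2, -3.9]
finger_gap: 0.255
gripper_force: 40.0
```

>>> send_rows([
  {"tx": -0.001, "ty": 0, "tz": 0, "wx": 0, "wy": 0, "wz": 0, "claw": 1},
  {"tx": -0.001, "ty": 0, "tz": 0, "wx": 0, "wy": 0, "wz": 0, "claw": 1},
  {"tx": 0, "ty": 0, "tz": 0, "wx": 0, "wy": 0, "wz": 0, "claw": 1},
])

```text
time_s: 11.05
ee_pos: [0.6019, 0.2465, 0.1545]
orientation: [3.142, 0.0, 0.717]
contact_force: [-0.0, 0.3, -2.8]
finger_gap: 0.253
gripper_force: 40.0
```

```bash
python3 rel.py
```

```text
11.05 gap rear-face mm 6.8683987490160625 lat t 0.8358702341249509 tcp z 0.15451993476524606 rpy deg [179.9999   0.0058  41.0926] F n,t,z 0.16561521182669967 0.20139661120362357 -2.774558028951023
```

>>> send_rows([
  {"tx": -0.001, "ty": 0, "tz": 0, "wx": 0, "wy": 0, "wz": 0, "claw": 1},
  {"tx": -0.001, "ty": 0, "tz": 0, "wx": 0, "wy": 0, "wz": 0, "claw": 1},
  {"tx": 0, "ty": 0, "tz": 0, "wx": 0, "wy": 0, "wz": 0, "claw": 1},
])

```text
time_s: 11.35
ee_pos: [0.6004, 0.2453, 0.1545]
orientation: [-3.142, -0.0, 0.717]
contact_force: [0.0, 0.4, -2.4]
finger_gap: 0.255
gripper_force: 40.0
```

```bash
python3 rel.py
```

```text
11.35 gap rear-face mm 4.939127958817631 lat t 0.889142436684945 tcp z 0.15454655406337992 rpy deg [-179.9976   -0.0026   41.0966] F n,t,z 0.26643740610994204 0.2960609966346845 -2.3650827784828854
```

>>> send_rows([
  {"tx": -0.001, "ty": 0, "tz": 0, "wx": 0, "wy": 0, "wz": 0, "claw": 1},
  {"tx": 0, "ty": 0, "tz": 0, "wx": 0, "wy": 0, "wz": 0, "claw": 1},
])

```text
time_s: 11.55
ee_pos: [0.6002, 0.2452, 0.1547]
orientation: [3.141, -0.002, 0.718]
contact_force: [1.1, 1.0, -2.9]
finger_gap: 0.255
gripper_force: 40.0
```

>>> send_rows([
  {"tx": -0.001, "ty": 0, "tz": 0, "wx": 0, "wy": 0, "wz": 0, "claw": 1},
  {"tx": 0, "ty": 0, "tz": 0, "wx": 0, "wy": 0, "wz": 0, "claw": 1},
])

```text
time_s: 11.75
ee_pos: [0.6001, 0.2451, 0.1548]
orientation: [3.141, -0.004, 0.718]
contact_force: [3.0, 3.7, -4.4]
finger_gap: 0.256
gripper_force: 40.0
```

```bash
python3 rel.py
```

```text
11.75 gap rear-face mm 4.585951982330243 lat t 0.9645049031263514 tcp z 0.15481468040664306 rpy deg [179.9835  -0.2132  41.1199] F n,t,z 4.687080617858458 0.8399070900301895 -4.396184011266641
```

>>> send_rows([
  {"tx": -0.001, "ty": 0, "tz": 0, "wx": 0, "wy": 0, "wz": 0, "claw": 1},
  {"tx": 0, "ty": 0, "tz": 0, "wx": 0, "wy": 0, "wz": 0, "claw": 1},
])

```text
time_s: 11.95
ee_pos: [0.5998, 0.2449, 0.1549]
orientation: [3.141, -0.005, 0.718]
contact_force: [5.4, 3.9, -5.4]
finger_gap: 0.254
gripper_force: 40.0
```

```bash
python3 rel.py
```

```text
11.95 gap rear-face mm 4.272318033481256 lat t 0.9755634309436307 tcp z 0.1549388466171381 rpy deg [179.9741  -0.3053  41.1249] F n,t,z 6.6312294086920724 -0.5499807978359283 -5.367286665916703
```

>>> send_rows([
  {"tx": -0.001, "ty": 0, "tz": 0, "wx": 0, "wy": 0, "wz": 0, "claw": 1},
  {"tx": 0, "ty": 0, "tz": 0, "wx": 0, "wy": 0, "wz": 0, "claw": 1},
])

```text
time_s: 12.15
ee_pos: [0.5992, 0.2444, 0.155]
orientation: [3.141, -0.006, 0.718]
contact_force: [5.7, 3.3, -6.5]
finger_gap: 0.252
gripper_force: 40.0
```

```bash
python3 rel.py
```

```text
12.15 gap rear-face mm 3.4408864600715754 lat t 0.979341919383876 tcp z 0.15495922177875057 rpy deg [179.9724  -0.3249  41.1321] F n,t,z 6.481781520931591 -1.2323034581795995 -6.484353053760704
```

>>> send_rows([
  {"tx": -0.001, "ty": 0, "tz": 0.0005, "wx": 0, "wy": 0, "wz": 0, "claw": 1},
  {"tx": 0, "ty": 0, "tz": 0, "wx": 0, "wy": 0, "wz": 0, "claw": 1},
])

```text
time_s: 12.35
ee_pos: [0.5988, 0.244, 0.155]
orientation: [3.141, -0.007, 0.718]
contact_force: [5.6, 3.5, -3.8]
finger_gap: 0.258
gripper_force: 40.0
```

```bash
python3 rel.py
```

```text
12.35 gap rear-face mm 2.8959957953660354 lat t 0.9235772273652199 tcp z 0.15496919789601743 rpy deg [179.9577  -0.39    41.1327] F n,t,z 6.514486270774985 -1.090226280874844 -3.760235364512721
```

>>> send_rows([
  {"tx": -0.001, "ty": 0, "tz": 0, "wx": 0, "wy": 0, "wz": 0, "claw": 1},
  {"tx": 0, "ty": 0, "tz": 0, "wx": 0, "wy": 0, "wz": 0, "claw": 1},
])

```text
time_s: 12.55
ee_pos: [0.5981, 0.2435, 0.155]
orientation: [3.141, -0.007, 0.718]
contact_force: [5.3, 3.8, -4.3]
finger_gap: 0.255
gripper_force: 40.0
```

>>> send_rows([
  {"tx": -0.001, "ty": 0, "tz": 0, "wx": 0, "wy": 0, "wz": 0, "claw": 1},
  {"tx": 0, "ty": 0, "tz": 0, "wx": 0, "wy": 0, "wz": 0, "claw": 1},
])

```text
time_s: 12.75
ee_pos: [0.5975, 0.2429, 0.155]
orientation: [3.141, -0.008, 0.718]
contact_force: [4.8, 4.4, -5.1]
finger_gap: 0.255
gripper_force: 40.0
```

```bash
python3 rel.py
```

```text
12.75 gap rear-face mm 1.1986695771486964 lat t 0.9298858343319496 tcp z 0.15502448723968992 rpy deg [179.953   -0.4325  41.1363] F n,t,z 6.523292073052408 0.11788294421229381 -5.143720563912415
```

>>> send_rows([
  {"tx": -0.001, "ty": 0, "tz": 0, "wx": 0, "wy": 0, "wz": 0, "claw": 1},
  {"tx": 0, "ty": 0, "tz": 0, "wx": 0, "wy": 0, "wz": 0, "claw": 1},
])

```text
time_s: 12.95
ee_pos: [0.5969, 0.2424, 0.155]
orientation: [3.141, -0.008, 0.718]
contact_force: [6.6, 3.4, -5.3]
finger_gap: 0.254
gripper_force: 40.0
```

>>> send_rows([
  {"tx": -0.0007, "ty": 0, "tz": 0, "wx": 0, "wy": 0, "wz": 0, "claw": 1},
  {"tx": 0, "ty": 0, "tz": 0, "wx": 0, "wy": 0, "wz": 0, "claw": 1},
])

```text
time_s: 13.15
ee_pos: [0.5967, 0.2422, 0.1551]
orientation: [3.141, -0.009, 0.718]
contact_force: [6.4, 4.7, -4.7]
finger_gap: 0.256
gripper_force: 40.0
```

```bash
python3 rel.py
```

```text
13.15 gap rear-face mm 0.07256505647144917 lat t 0.9726405627370617 tcp z 0.15508690317028334 rpy deg [179.9462  -0.5032  41.1467] F n,t,z 7.896713610741986 -0.7046030320239381 -4.655156886441986
```

>>> send_rows([
  {"tx": 0, "ty": 0, "tz": 0, "wx": 0, "wy": -0.5, "wz": 0, "claw": 1},
  {"tx": -0.0008, "ty": 0, "tz": 0, "wx": 0, "wy": 0, "wz": 0, "claw": 1},
  {"tx": 0, "ty": 0, "tz": 0, "wx": 0, "wy": 0, "wz": 0, "claw": 1},
])

```text
time_s: 13.45
ee_pos: [0.5964, 0.242, 0.1549]
orientation: [3.141, -0.001, 0.718]
contact_force: [6.4, 5.7, -6.9]
finger_gap: 0.252
gripper_force: 40.0
```

```bash
python3 rel.py
```

```text
13.45 gap rear-face mm -0.2487620522562059 lat t 0.9684726528783169 tcp z 0.15490849746149415 rpy deg [179.9446  -0.06    41.1494] F n,t,z 8.52749724144139 0.08163872474407267 -6.940880343236854
```

>>> send_rows([
  {"tx": 0, "ty": 0, "tz": 0.0015, "wx": 0, "wy": 0, "wz": 0, "claw": 1},
  {"tx": 0, "ty": 0, "tz": 0.0015, "wx": 0, "wy": 0, "wz": 0, "claw": 1},
  {"tx": 0, "ty": 0, "tz": 0.001, "wx": 0, "wy": 0, "wz": 0, "claw": 1},
  {"tx": 0, "ty": 0, "tz": 0, "wx": 0, "wy": 0, "wz": 0, "claw": 1},
])

```text
time_s: 13.85
ee_pos: [0.5965, 0.2421, 0.1524]
orientation: [3.14, -0.002, 0.718]
contact_force: [6.0, 4.6, -0.9]
finger_gap: 0.257
gripper_force: 40.0
```

```bash
python3 rel.py
```

```text
13.85 gap rear-face mm -0.12454043065612819 lat t 1.0016469164796609 tcp z 0.1523602869436806 rpy deg [179.928   -0.0929  41.1492] F n,t,z 7.501792026243836 -0.451760229236192 -0.8964581660481029
```

>>> send_rows([
  {"tx": -0.0003, "ty": 0, "tz": 0.0015, "wx": 0, "wy": 0, "wz": 0, "claw": 1},
  {"tx": 0, "ty": 0, "tz": 0.0015, "wx": 0, "wy": 0, "wz": 0, "claw": 1},
  {"tx": 0, "ty": 0, "tz": 0.0015, "wx": 0, "wy": 0, "wz": 0, "claw": 1},
  {"tx": 0, "ty": 0, "tz": 0.0015, "wx": 0, "wy": 0, "wz": 0, "claw": 1},
  {"tx": 0, "ty": 0, "tz": 0, "wx": 0, "wy": 0, "wz": 0, "claw": 1},
])

```text
time_s: 14.35
ee_pos: [0.5964, 0.2421, 0.1464]
orientation: [3.14, -0.002, 0.718]
contact_force: [5.6, 5.2, -1.8]
finger_gap: 0.258
gripper_force: 40.0
```

```bash
python3 rel.py
```

```text
14.35 gap rear-face mm -0.20132906940817374 lat t 1.0738087236860274 tcp z 0.1464377862746193 rpy deg [179.9274  -0.1271  41.1584] F n,t,z 7.656693927047567 0.23051063733802096 -1.756533729874012
```

>>> send_rows([
  {"tx": 0, "ty": 0, "tz": 0.0015, "wx": 0, "wy": 0, "wz": 0, "claw": 1},
  {"tx": 0, "ty": 0, "tz": 0.0015, "wx": 0, "wy": 0, "wz": 0, "claw": 1},
  {"tx": 0, "ty": 0, "tz": 0.0015, "wx": 0, "wy": 0, "wz": 0, "claw": 1},
  {"tx": 0, "ty": 0, "tz": 0.0015, "wx": 0, "wy": 0, "wz": 0, "claw": 1},
  {"tx": 0, "ty": 0, "tz": 0, "wx": 0, "wy": 0, "wz": 0, "claw": 1},
])

```text
time_s: 14.85
ee_pos: [0.5962, 0.2422, 0.1393]
orientation: [3.141, -0.002, 0.718]
contact_force: [7.2, 5.7, -6.5]
finger_gap: 0.256
gripper_force: 40.0
```

>>> send_rows([
  {"tx": 0, "ty": 0, "tz": 0.001, "wx": 0, "wy": 0, "wz": 0, "claw": 1},
  {"tx": 0, "ty": 0, "tz": 0, "wx": 0, "wy": 0, "wz": 0, "claw": 1},
])

```text
time_s: 15.05
ee_pos: [0.5963, 0.2422, 0.1387]
orientation: [3.141, -0.002, 0.718]
contact_force: [6.3, 5.5, -4.4]
finger_gap: 0.257
gripper_force: 40.0
```

```bash
python3 rel.py
```

```text
15.05 gap rear-face mm -0.21695623271202752 lat t 1.2386169580034976 tcp z 0.13870230998406083 rpy deg [179.9578  -0.1152  41.1455] F n,t,z 8.403032265312406 -0.008859698058562182 -4.366285821105114
```

>>> send_rows([
  {"tx": 0, "ty": 0, "tz": 0.001, "wx": 0, "wy": 0, "wz": 0, "claw": 1},
  {"tx": 0, "ty": 0, "tz": 0, "wx": 0, "wy": 0, "wz": 0, "claw": 1},
])

```text
time_s: 15.25
ee_pos: [0.5962, 0.2422, 0.1383]
orientation: [3.141, -0.002, 0.718]
contact_force: [5.7, 5.2, -1.0]
finger_gap: 0.259
gripper_force: 40.0
```

>>> send_rows([
  {"tx": 0, "ty": 0, "tz": 0.001, "wx": 0, "wy": 0, "wz": 0, "claw": 1},
  {"tx": 0, "ty": 0, "tz": 0, "wx": 0, "wy": 0, "wz": 0, "claw": 1},
])

```text
time_s: 15.45
ee_pos: [0.5963, 0.2421, 0.1375]
orientation: [3.141, -0.002, 0.718]
contact_force: [5.7, 4.9, -0.2]
finger_gap: 0.256
gripper_force: 40.0
```

```bash
python3 rel.py
```

```text
15.45 gap rear-face mm -0.22247477042480757 lat t 1.1751561390943912 tcp z 0.13754347505368517 rpy deg [179.9416  -0.128   41.143 ] F n,t,z 7.530216805397651 -0.040331151225458405 -0.18452680374566297
```

Still sliding under light friction, so I'll keep going in 1 mm steps.

>>> send_rows([
  {"tx": 0, "ty": 0, "tz": 0.001, "wx": 0, "wy": 0, "wz": 0, "claw": 1},
  {"tx": 0, "ty": 0, "tz": 0, "wx": 0, "wy": 0, "wz": 0, "claw": 1},
])

```text
time_s: 15.65
ee_pos: [0.5964, 0.2421, 0.1373]
orientation: [3.14, -0.002, 0.718]
contact_force: [4.5, 5.2, 4.0]
finger_gap: 0.254
gripper_force: 40.0
```

>>> send_rows([
  {"tx": 0, "ty": 0, "tz": 0.001, "wx": 0, "wy": 0, "wz": 0, "claw": 1},
  {"tx": 0, "ty": 0, "tz": 0, "wx": 0, "wy": 0, "wz": 0, "claw": 1},
])

```text
time_s: 15.85
ee_pos: [0.5964, 0.2422, 0.1372]
orientation: [3.14, -0.003, 0.718]
contact_force: [3.9, 4.3, 6.7]
finger_gap: 0.257
gripper_force: 40.0
```

```bash
python3 rel.py
```

```text
15.85 gap rear-face mm -0.17355052155437756 lat t 1.1654540363995005 tcp z 0.13720179342528924 rpy deg [179.9223  -0.1523  41.1377] F n,t,z 5.773839981695521 0.6748914008235035 6.738529207505291
```

>>> send_rows([
  {"tx": 0, "ty": 0, "tz": 0.001, "wx": 0, "wy": 0, "wz": 0, "claw": 1},
  {"tx": 0, "ty": 0, "tz": 0, "wx": 0, "wy": 0, "wz": 0, "claw": 1},
])

```text
time_s: 16.05
ee_pos: [0.5965, 0.2421, 0.1369]
orientation: [3.14, -0.003, 0.718]
contact_force: [2.8, 3.0, 10.0]
finger_gap: 0.26
gripper_force: 40.0
```

```bash
python3 rel.py; python3 look.py w4; python3 - <<'E'
import cv2
im=cv2.imread("pics/w4.png");cv2.imwrite("pics/c4.png",cv2.resize(im[380:480,240:400],(800,500),interpolation=cv2.INTER_CUBIC))
E
```

```text
16.05 gap rear-face mm -0.10442630384571022 lat t 1.0513927649566237 tcp z 0.1369314704108761 rpy deg [179.9042  -0.175   41.1398] F n,t,z 4.050262797491291 0.42536925835271194 9.979774435946371
16.05 [0.5965 0.2421 0.1369] [ 3.1399 -0.0031  0.718 ] [2.7725 2.9831 9.9798]
```

View pics/c4.png

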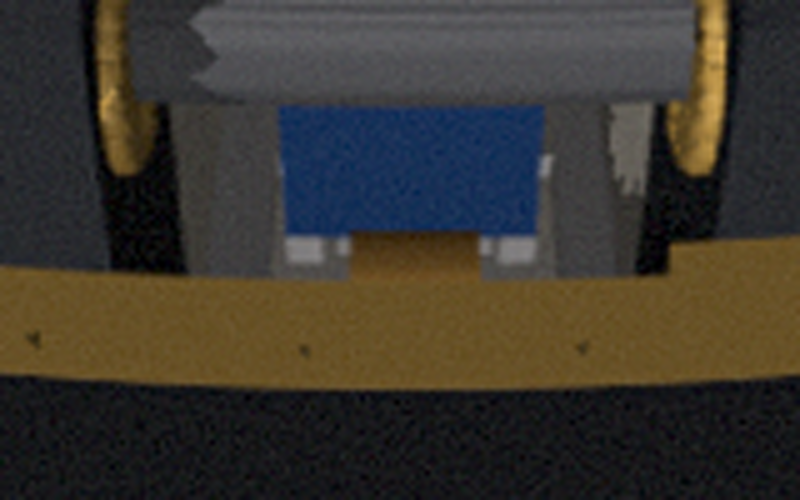

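The crop shows the bracket's blue top ending at y ≈ 235, with the brass catch only behind that edge (350–480, 232–275), not over it. So it hasn't snapped out yet and I'll keep pressing gently.

>>> send_rows([
  {"tx": 0, "ty": 0, "tz": 0.001, "wx": 0, "wy": 0, "wz": 0, "claw": 1},
  {"tx": 0, "ty": 0, "tz": 0, "wx": 0, "wy": 0, "wz": 0, "claw": 1},
])

```text
time_s: 16.3
ee_pos: [0.5966, 0.2422, 0.1366]
orientation: [3.14, -0.004, 0.718]
contact_force: [2.2, 2.8, 11.8]
finger_gap: 0.254
gripper_force: 40.0
```

```bash
python3 rel.py
```

```text
16.3 gap rear-face mm 0.0378575141687168 lat t 0.9717367597864178 tcp z 0.13656472883599516 rpy deg [179.8903  -0.2076  41.1382] F n,t,z 3.497565727108744 0.7173452387225476 11.758642737073588
```

```bash
python3 - <<'E'
from h import *
np.set_printoptions(precision=4,suppress=True)
f=np.load("pics/w4.npz");im,d=f["im"],f["d"];P=wrist_pts(d,dict(ee_pos=f["p"],orientation=f["o"]))
a=np.radians(41.1);n=np.array([np.cos(a),np.sin(a),0]);c=np.array([.5592,.2082,0])
u=(P-c)@n*1e3;z=P[...,2]*1e3
for y in range(420,437):
    print(y,"mid rgb",im[y,318:328].mean(0).astype(int),"u,z",np.median(u[y,318:328]),np.median(z[y,318:328])," side x305 rgb",im[y,308:310].mean(0).astype(int),np.median(u[y,307:310]),np.median(z[y,307:310]))
E
```

```text
420 mid rgb [21 48 86] u,z 5.0026619719425955 173.64017632189743  side x305 rgb [21 47 85] 5.330583362944787 174.00747523642934
421 mid rgb [22 48 85] u,z 4.714487781486316 174.04256027415158  side x305 rgb [17 46 84] 4.360237436857204 173.74500005877584
422 mid rgb [21 47 85] u,z 3.9485845350147617 173.98287742117088  side x305 rgb [25 48 87] 3.757634137302968 173.83413293388907
423 mid rgb [20 46 85] u,z 3.1348901820219606 173.87002525062184  side x305 rgb [17 46 86] 2.7111765439046858 173.5089555035783
424 mid rgb [20 47 86] u,z 2.477171413049197 173.91933345400588  side x305 rgb [19 45 85] 2.0389675307710333 173.53836752460316
425 mid rgb [20 45 86] u,z 2.058572924368451 174.20052534116675  side x305 rgb [17 45 86] 1.8846124759936513 174.0774555965646
426 mid rgb [44 37 34] u,z 4.425217195176359 177.15763409865468  side x305 rgb [30 49 82] 1.8674134172523693 174.7459577050977
427 mid rgb [55 37 12] u,z 4.905792660287707 178.27896292667035  side x305 rgb [73 78 95] -0.7714972351598387 172.91343769005715
428 mid rgb [65 46 18] u,z 5.567204379725624 179.57341848686005  side x305 rgb
[... 389 characters left out ...]
5 rgb [83 79 70] -21.887882012619656 155.96244281913127
432 mid rgb [86 64 29] u,z 4.481003743039274 181.1631368173337  side x305 rgb [79 72 63] -21.317180664093822 157.29255759299426
433 mid rgb [91 66 29] u,z 4.613299511051013 181.94009917031457  side x305 rgb [83 76 71] -21.552731649629315 157.85224821337204
434 mid rgb [100  72  31] u,z 4.2975096376589 182.28799611117  side x305 rgb [84 76 70] -21.55050571330327 158.6196157239782
435 mid rgb [107  77  35] u,z 3.6012542799469935 182.29665462552586  side x305 rgb [86 78 70] -21.82603893676838 159.13864537918198
436 mid rgb [107  82  38] u,z 3.5781944626951407 182.92358369169222  side x305 rgb [98 79 49] -22.14383488316426 159.6182572117072
```

Depth shows the brass nose about 5 mm proud of the face, centred about 5 mm above the bracket top. That matches the catch being out with the bracket home. I'll unload the arm, then open.

>>> send_rows([
  {"tx": 0.0007, "ty": 0, "tz": -0.002, "wx": 0, "wy": 0, "wz": 0, "claw": 1},
  {"tx": 0.0005, "ty": 0, "tz": -0.002, "wx": 0, "wy": 0, "wz": 0, "claw": 1},
  {"tx": 0, "ty": 0, "tz": -0.0005, "wx": 0, "wy": 0, "wz": 0, "claw": 1},
  {"tx": 0, "ty": 0, "tz": 0, "wx": 0, "wy": 0, "wz": 0, "claw": 1},
])

```text
time_s: 16.7
ee_pos: [0.5966, 0.2421, 0.137]
orientation: [3.141, 0.0, 0.718]
contact_force: [5.4, 4.5, -1.7]
finger_gap: 0.256
gripper_force: 40.0
```

```bash
python3 rel.py
```

```text
16.7 gap rear-face mm -0.037872224664434184 lat t 0.9998219652611836 tcp z 0.13696557359399897 rpy deg [179.9507   0.0025  41.1367] F n,t,z 7.009712357133453 -0.2069563230734906 -1.73583862323139
```

>>> send_rows([
  {"tx": 0.0015, "ty": 0, "tz": 0, "wx": 0, "wy": 0, "wz": 0, "claw": 1},
  {"tx": 0.0015, "ty": 0, "tz": 0, "wx": 0, "wy": 0, "wz": 0, "claw": 1},
  {"tx": 0, "ty": 0, "tz": 0, "wx": 0, "wy": 0, "wz": 0, "claw": 1},
  {"tx": 0, "ty": 0, "tz": 0, "wx": 0, "wy": 0, "wz": 0, "claw": 1},
])

```text
time_s: 17.1
ee_pos: [0.5967, 0.2422, 0.1364]
orientation: [3.141, 0.007, 0.717]
contact_force: [2.4, 3.4, 2.9]
finger_gap: 0.256
gripper_force: 40.0
```

```bash
python3 rel.py
```

```text
17.1 gap rear-face mm 0.1204460853557604 lat t 0.9432431834464734 tcp z 0.1363910333877068 rpy deg [179.9876   0.3748  41.1049] F n,t,z 4.035435815444143 1.014718337465959 2.900569551892935
```

>>> send_rows([
  {"tx": 0, "ty": 0, "tz": 0, "wx": 0, "wy": 0.4, "wz": 0, "claw": 1},
  {"tx": 0.001, "ty": 0, "tz": 0, "wx": 0, "wy": 0, "wz": 0, "claw": 1},
  {"tx": 0, "ty": 0, "tz": 0, "wx": 0, "wy": 0, "wz": 0, "claw": 1},
])

```text
time_s: 17.4
ee_pos: [0.5968, 0.2421, 0.1365]
orientation: [3.142, 0.002, 0.717]
contact_force: [1.2, 1.3, 6.4]
finger_gap: 0.26
gripper_force: 40.0
```

```bash
python3 rel.py
```

```text
17.4 gap rear-face mm 0.11081961171384436 lat t 0.893655287014002 tcp z 0.13645980532021798 rpy deg [179.9963   0.0884  41.087 ] F n,t,z 1.709865205955418 0.1816517767159765 6.41479083194606
```

>>> send_rows([
  {"tx": 0.0005, "ty": 0, "tz": -0.002, "wx": 0, "wy": 0, "wz": 0, "claw": 1},
  {"tx": 0, "ty": 0, "tz": 0, "wx": 0, "wy": 0, "wz": 0, "claw": 1},
  {"tx": 0, "ty": 0, "tz": 0, "wx": 0, "wy": 0, "wz": 0, "claw": 0.4},
  {"tx": 0, "ty": 0, "tz": 0, "wx": 0, "wy": 0, "wz": 0, "claw": 0.4},
  {"tx": 0, "ty": 0, "tz": 0, "wx": 0, "wy": 0, "wz": 0, "claw": 0.4},
])

```text
time_s: 17.9
ee_pos: [0.5965, 0.2415, 0.1369]
orientation: [-3.141, 0.005, 0.717]
contact_force: [0.3, 0.0, 0.4]
finger_gap: 0.464
gripper_force: 0.0
```

>>> send_rows([
  {"tx": 0, "ty": 0, "tz": 0, "wx": 0, "wy": 0, "wz": 0, "claw": 0.4},
  {"tx": 0, "ty": 0, "tz": 0, "wx": 0, "wy": 0, "wz": 0, "claw": 0.4},
  {"tx": 0, "ty": 0, "tz": 0, "wx": 0, "wy": 0, "wz": 0, "claw": 0.4},
  {"tx": 0, "ty": 0, "tz": 0, "wx": 0, "wy": 0, "wz": 0, "claw": 0.4},
  {"tx": 0, "ty": 0, "tz": 0, "wx": 0, "wy": 0, "wz": 0, "claw": 0.4},
])

```text
time_s: 18.4
ee_pos: [0.5972, 0.2426, 0.1375]
orientation: [-3.142, 0.002, 0.717]
contact_force: [-0.6, -0.8, -0.4]
finger_gap: 0.6
gripper_force: 0.0
```

```bash
python3 rel.py
```

```text
18.4 gap rear-face mm 0.7709154209623106 lat t 0.8949623505304577 tcp z 0.1374987567674455 rpy deg [-179.9986    0.0977   41.0994] F n,t,z -0.9549652413319057 -0.20106386042788277 -0.40365751376252246
```

>>> send_rows([
  {"tx": 0, "ty": 0, "tz": -0.01, "wx": 0, "wy": 0, "wz": 0, "claw": 0.4},
  {"tx": 0, "ty": 0, "tz": -0.03, "wx": 0, "wy": 0, "wz": 0, "claw": 0.4},
  {"tx": 0, "ty": 0, "tz": -0.04, "wx": 0, "wy": 0, "wz": 0, "claw": 0.4},
  {"tx": 0, "ty": 0, "tz": -0.04, "wx": 0, "wy": 0, "wz": 0, "claw": 0.4},
  {"tx": 0, "ty": 0, "tz": -0.03, "wx": 0, "wy": 0, "wz": 0, "claw": 0.4},
])

```text
time_s: 18.9
ee_pos: [0.5981, 0.2431, 0.2914]
orientation: [3.14, -0.003, 0.717]
contact_force: [0.3, -0.5, -0.3]
finger_gap: 0.602
gripper_force: 0.0
```

>>> send_rows([
  {"tx": 0, "ty": 0.03, "tz": 0, "wx": 0, "wy": 0, "wz": 0, "claw": 0.4},
  {"tx": 0, "ty": 0.04, "tz": 0, "wx": 0, "wy": 0, "wz": 0, "claw": 0.4},
  {"tx": 0, "ty": 0.04, "tz": 0, "wx": 0, "wy": 0, "wz": 0, "claw": 0.4},
  {"tx": 0, "ty": 0, "tz": 0, "wx": 0, "wy": 0, "wz": 0, "claw": 0.4},
  {"tx": 0, "ty": 0, "tz": 0, "wx": 0, "wy": 0, "wz": 0, "claw": 0.4},
])

```text
time_s: 19.4
ee_pos: [0.6701, 0.1588, 0.2877]
orientation: [-3.141, 0.002, 0.715]
contact_force: [0.8, -0.1, -0.2]
finger_gap: 0.603
gripper_force: 0.0
```

```bash
python3 look.py w5
```

```text
19.4 [0.6701 0.1588 0.2877] [-3.1413  0.0015  0.7149] [ 0.8006 -0.075  -0.1549]
```

View pics/w5.png

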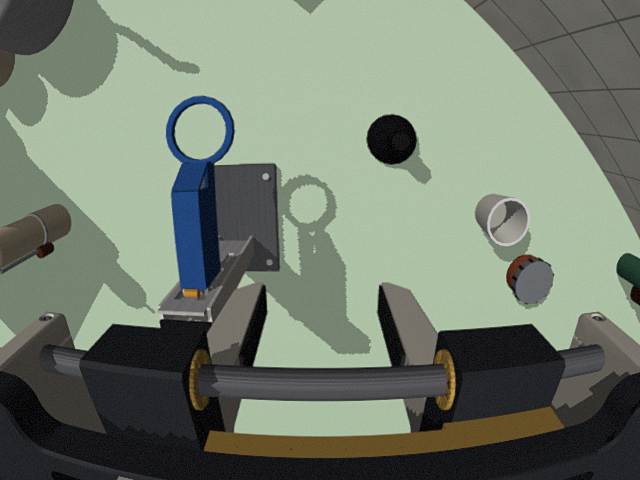

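The view shows the bracket hanging on the post: ring at (200,130), channel running to (198,290), brass catch at (190,292) over its rear top edge, and the other items where they stood. I'll check it's level and hand in if it is.

```bash
python3 - <<'E'
from h import *
f=np.load("pics/w5.npz");im,d=f["im"],f["d"];P=wrist_pts(d,dict(ee_pos=f["p"],orientation=f["o"]));b=blue(im)&(d>0)
r=P[95:135,160:240][b[95:135,160:240]];t=P[185:285,185:205][b[185:285,185:205]]
zr,zt=np.median(r[:,2]),np.percentile(t[:,2],60);print("ring top",zr,"channel top",zt)
a=np.radians(41.1);n=np.array([np.cos(a),np.sin(a),0]);w=np.polyfit(t@n,t[:,2],1);print("slope deg",np.degrees(w[0]))
if abs((zt-zr)-.041)<.006: print(robot.job_done())
E
```

```text
ring top 0.12505768705208062 channel top 0.1720146334203973
slope deg -4.973005990414063
the job is handed in; nothing more can be done
None
```

The job is handed in: the bracket is hooked into the top slots and pressed to a firm stop, with the brass catch about 5 mm out over its top and the gripper clear. The last depth check hinted that the nose may droop slightly (ring about 6 mm low, rough slope about 5°), and I handed in without resolving that.

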